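Lock a jar-sealing key's sprung handle in its second notch by feel

TASK

The sealing key sits on the clamped jar with its handle parked. Lift the handle by its upright knob against the spring, swing it counter-clockwise (seen from above) about 80 degrees, past the first locking notch, and let it drop fully home in the second notch, then let go. The notches are hidden under the key's cover and a little different every time, so find the second one by feel; do not disturb the crock, the jar, the lid stack or the spoon rest standing around.

Things in the scene. Friction and masses are not known exactly. Their poses are not given: they have to be found in the camera images.
- stand: Fixed: wooden board 170 x 170 x 20 mm, on it a clamped squat glass jar (92 mm across) and, on that, the round steel head of the sealing key (117 mm across, cover 161 mm above the table). Origin: centre of the board's underside, on the table and on the handle's vertical turning axis; z up, x axis = where the arm points when joint swing reads 0.
- knob (a point): Centre of the handle's upright dark wooden knob, a cylinder 28 mm across, 63 mm tall (from 34 mm below to 29 mm above this point), fixed on the free end of a flat steel arm 22 mm wide (arm top 38 mm below this point), 140 mm from the turning axis. 207 mm above the table when the handle is fully down, 219 mm when its pin rides on a land.
- handle (a joint): Lift of cover, arm and knob together, straight up, m: 0 = fully down, at most 0.020. Spring and weight pull it down (6 to 10 N to lift). A pin under the cover meets a hidden ring: on the ring's lands lift stays at 0.012; over a notch or in the parking recess it drops to 0 by itself if nothing holds it, and then turns only a few degrees there until lifted 12 mm again.
- swing (a joint): Handle angle, rad, counter-clockwise from above, -0.25 to 1.95. Starts parked near 0; the recess ends at 0.05 to 0.45. First notch's centre: anywhere from 0.52 to 0.88; the second's: 1.22 to 1.58, always 0.70 after the first; the pin drops within 0.06 of a centre. From 0.96 to 1.14 is always land, as is what follows the second notch. Turning takes 1 to 2 N at the knob; it stays where left.
- crock: Bystander: open blue ceramic crock, 128 mm across, 140 mm tall, loose. Origin at the centre of its underside.
- jar: Bystander: small closed glass jar with a white lid, 72 mm across, 100 mm tall, loose. Origin at the centre of its underside.
- lids: Bystander: stack of white plastic lids, 90 mm across, 45 mm tall, loose. Origin at the centre of its underside.
- spoon_rest: Bystander: wooden spoon rest, 200 x 85 x 24 mm, loose; its long side is its x axis. Origin at the centre of its underside.

How it is judged:
By the outcome, as a careful person would: the job done as asked, in the order asked, and still so for the second after the job is handed in, with the robot touching nothing.
It also fails if it takes over 45 s, if anything falls off the work surface, if the arm or the gripper's body presses on something with over 40 N, if the wrist force passes 120 N, or if a joint passes its speed limit or range.

ROBOT

A 6-joint arm with a two-finger parallel gripper is mounted at the origin on the work surface. World frame = base frame: x ahead of the robot, y to its left, z up, the work surface at z = 0. Lengths are in m, angles in degrees, forces in N, time in s.
With the tool pointing down it reaches from about 0.2 to 0.875 m from the base axis. Payload 3.4 kg.
Tool frame: the origin (TCP) lies on the centre line of the jaws, within the pads' length; the fingertips stand 11 mm ahead of it and the grasp point (between the pads) lies 8 mm behind it; z points along the fingers, y is the line along which they close (so a half turn about z gives the same grasp; the last joint's range is limited). The gripper opens to 94 mm and grips with 3 to 60 N. Pads are 16 mm wide; open, the fingers measure 119 mm over their backs; the gripper's body (75 mm by 177 mm) begins 78 mm behind the grasp point.
Start: joints at [61.994, 15.808, 86.224, -0, 77.962, -6.933], TCP at [0.207, 0.537, 0.185] pointing down, gripper open.
Joint ranges: [-165.64, 165.64], [-43.16, 119.46], [12.63, 154.43], [-67.54, 247.53], [6.08, 155.33], [-154.97, 154.97]. Speed limits (degrees/s): [147.25, 147.25, 180, 180, 180, 180].

INTERFACE

Orientations are given as [roll, pitch, yaw] about the fixed x, y, z axes, in that order (R = Rz(yaw) Ry(pitch) Rx(roll)).
In Python, from plant import ctrl gives the robot as it stands. The module is installed in compiled form; this text tells all that it offers.
- The arm moves only by the tool send_rows, never from a script. Its argument "motion" is a list of rows, each a list of 7 numbers: the turn, a rotation vector about the tool's x, y, z in rad, then the shift along the tool's x, y, z in mm, then the finger opening in mm, from 0 to 94. In form: [[wx, wy, wz, tx, ty, tz, jaw], ...]. A call has 1 to 10 rows; each row is the pose to reach, as a shift and turn from the pose commanded when the call began, along the tool's axes at that moment; what a row does not reach only later rows make up. A row lasts 1/10 s, in which the tool goes at most 50 mm and 8.59 degrees, less where a joint would pass 70% of its speed; a pose out of reach is approached as far as the arm can. A call with a gripper value outside its range is refused whole. The fingers move at their own pace and stop on an object; "grip_force" is the grip in N (left out, the last holds). Time passes only in rows, so rows that repeat a pose let the fingers close. It gives the time, the measured TCP pose, the force, the opening and the grip force at its end, in the units of the state.
- ctrl.get_state(): the state, without advancing time (a new reading comes with each control period).
- ctrl.camera(name): name is "side" or "top"; returns (picture, depth): 384x512x3 uint8, red, green, blue; 384x512 float32, m along the optical axis (not along the pixel's ray), 0 where there is no reading.
- ctrl.calibration(name): a dict with "intrinsics" (3x3 intrinsics, pixels), "world_from_camera" (4x4, takes a point from camera to world coordinates). Camera axes: x right, y down, z forward; pixel columns grow to the right and rows downward; lengths in m; the calibration is good to about 2 mm. A picture is of the moment at which its call begins. calibration takes no time and is no camera call.
- ctrl.finish_job(): hands the job in; it is judged then, once.
The state is a dict: "t": time; "joints": joint angles; "joint_vel": joint speeds; "tau": joint torques, N m; "eef_pos": TCP position; "tool_rot": TCP orientation; "ft_force": force on the tool from outside, world axes, zero at the start; "moment": the same for the moment, N m; "width": finger opening in m; "grasp_force": force on a finger pad.
Only numpy, scipy, OpenCV 4.12 (cv2) and the standard library are available. Lean on these libraries where they do the work, as an engineer would, in place of code of your own. Each camera call takes 0.05 s, during which the arm holds its last target. There are 200 camera calls.

## Working session

There is one attempt and no reset: what is moved stays moved. The work goes in short steps, Python scripts to look and compute and a tool call to move; the robot and the scene stay as the last step left them, time stands still between calls to the robot, and variables do not carry over. Pictures are saved under pics/ and viewed, at most 10 in all, crops included, and the job is handed in when it is done.

Besides the shell and the picture viewer there is one more tool, called after "Emit:" as name(argument=value, ...), one argument or row to a line, values as JSON. send_rows: Moves the arm, as the interface text tells. Its arguments: {"type":"object","properties":{"motion":{"type":"array","items":{"type":"array","items":{"type":"number"}}},"grip_force":{"type":"number"}},"required":["motion"]}

```bash
mkdir -p pics; python3 - <<'E'
from plant import ctrl
import cv2,numpy as np
for n in("side","top"):
    p,d=ctrl.camera(n); cv2.imwrite(f"pics/{n}0.png",p[:,:,::-1]); np.save(f"{n}0.npy",d)
    c=ctrl.calibration(n); print(c["intrinsics"],c["world_from_camera"].round(3))
s=ctrl.get_state(); print({k:np.round(v,3) for k,v in s.items()})
E
```

```text
[[474.12227783   0.         254.42502814]
 [  0.         474.12227783 191.99111634]
 [  0.           0.           1.        ]] [[-0.974 -0.168  0.15   0.424]
 [-0.225  0.686 -0.693  0.924]
 [ 0.014 -0.708 -0.706  1.105]
 [ 0.     0.     0.     1.   ]]
[[470.68444951   0.         260.42151054]
 [  0.         470.68444951 191.85769023]
 [  0.           0.           1.        ]] [[-2.000e-03 -9.820e-01  1.870e-01  3.080e-01]
 [-1.000e+00 -1.000e-03 -1.500e-02 -3.000e-03]
 [ 1.500e-02 -1.870e-01 -9.820e-01  1.737e+00]
 [ 0.000e+00  0.000e+00  0.000e+00  1.000e+00]]
{'t': np.float64(0.1), 'joints': array([ 6.1993e+01,  1.5844e+01,  8.6288e+01,  1.0000e-03,  7.7963e+01,
       -6.9340e+00]), 'joint_vel': array([-0.092,  0.011, -0.146, -0.026, -0.162,  0.073]), 'tau': array([ 3.0000e-03, -4.0546e+01, -2.3778e+01,  7.0000e-02,  3.0000e-02,
       -0.0000e+00]), 'eef_pos': array([0.206, 0.536, 0.184]), 'tool_rot': array([-1.79906e+02, -1.20000e-02,  1.58926e+02]), 'ft_force': array([-0.824,  0.885,  0.185]), 'moment': array([ 0.056, -0.043,  0.003]), 'grasp_force': np.float64(0.0), 'width': np.float64(0.094)}
```

View pics/top0.png

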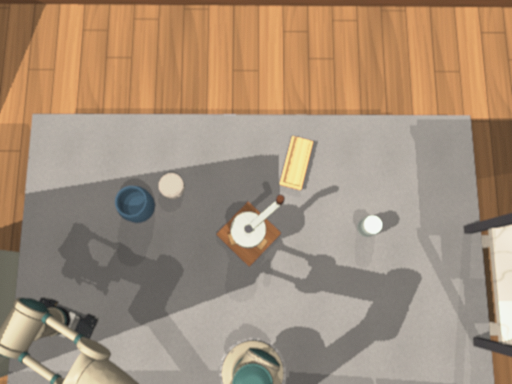

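View pics/side0.png

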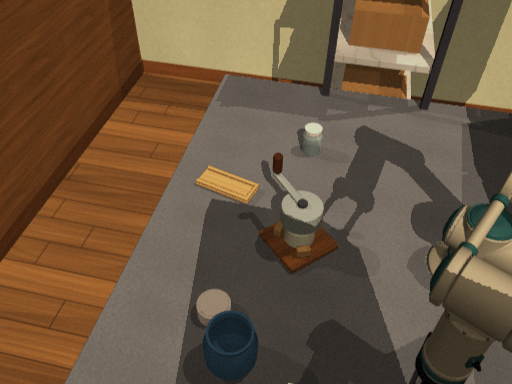

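The top view has the key hub at about (249,229), the knob at (280,200), the spoon rest at (298,162), the crock at (135,203) and the lids at (171,186). In the side view the knob is at (278,163) and the hub at (302,203). I'll enlarge both.

```bash
python3 - <<'E'
import cv2,numpy as np
t=cv2.imread("pics/top0.png")[180:270,210:310]; s=cv2.imread("pics/side0.png")[145:245,250:350]
f=lambda i,w,h:cv2.resize(i,(w,h),interpolation=cv2.INTER_CUBIC)
cv2.imwrite("pics/crop0.png",np.hstack([f(t,400,360),f(s,400,400)[:360]]))
E
cat > h.py <<'E'
import numpy as np
from plant import ctrl
def ray(n,u,v,z):
    c=ctrl.calibration(n);K=c["intrinsics"];T=c["world_from_camera"]
    r=T[:3,:3]@np.linalg.solve(K,[u,v,1]);o=T[:3,3]
    return o+r*(z-o[2])/r[2]
def proj(n,p):
    c=ctrl.calibration(n);T=np.linalg.inv(c["world_from_camera"]);q=c["intrinsics"]@(T[:3,:3]@p+T[:3,3]);return (q[:2]/q[2]).round(1)
E
```

```text
(no output)
```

View pics/crop0.png

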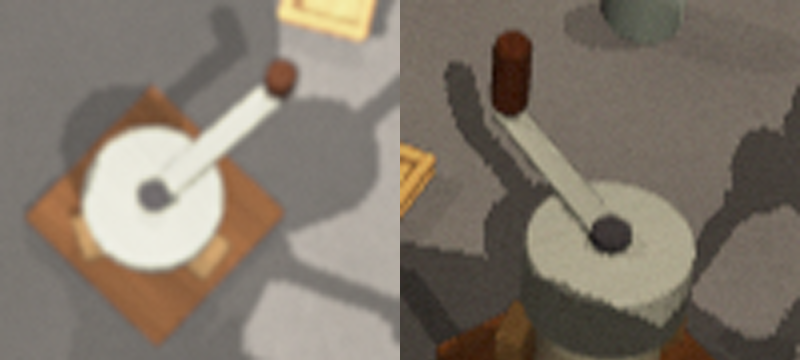

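The crop shows the disc centre at top pixel (248.2,229.5). The knob top is near top (280.2,199) and side (278.2,155.5), and the knob centre is at side (277.8,163).

```bash
python3 - <<'E'
from h import *
S=ray("top",248.1,229.4,.161); S2=ray("side",250+610/4,145+243/4,.161)
K=ray("top",280,199,.236); K2=ray("side",278,155.6,.236);K3=ray("side",277.7,163,.207)
print(S,S2,K,K2,K3)
for A,B in((S,K),(S2,K2),(S2,K3)):
    d=(B-A)[:2];print(np.hypot(*d),np.degrees(np.arctan2(d[1],d[0])))
# board corners
for u,v in((152,85),(285,212),(158,346),(25,214)): print(ray("top",210+u/4,180+v/4,.02)[:2])
print(ray("top",298,162,.02),ray("top",171,186,.045),ray("top",135,203,.14),ray("top",372,225,.1))
E
```

```text
[0.47989776 0.01400665 0.161     ] [ 0.21584307 -0.04764046  0.161     ] [ 0.57041364 -0.08980621  0.236     ] [ 0.57693222 -0.08659015  0.236     ] [ 0.57666291 -0.08812156  0.207     ]
0.13773248019652023 -48.914372920799075
0.36318377223227716 -6.156534518813839
0.36308356683342025 -6.401360293159103
[0.5997102  0.01618282]
[ 0.48208569 -0.10567236]
[0.36125596 0.01007119]
[0.48035728 0.13158335]
[ 0.74966417 -0.17152057  0.02      ] [0.65184265 0.29762182 0.045     ] [0.57296429 0.40169165 0.14      ] [ 0.50191353 -0.41964995  0.1       ]
```

Emit:
send_rows(
  motion=[
    [0,0,0,0,0,-50,94],
    [0,0,0,0,0,-100,94],
    [0,0,0.11,0,0,-115,94],
    [0,0,0.22,-38,-30,-115,94],
    [0,0,0.33,-76,-60,-115,94],
    [0,0,0.45,-114,-90,-115,94],
    [0,0,0.45,-152,-120,-115,94],
    [0,0,0.45,-190,-150,-115,94],
    [0,0,0.45,-228,-180,-115,94],
    [0,0,0.45,-266,-210,-115,94],
  ],
  grip_force=20,
)

```text
t: 1.1
eef_pos: [0.3798, 0.2431, 0.2996]
tool_rot: [-180.0, -0.0, 133.2]
ft_force: [0.7, -0.4, 1.1]
width: 0.0939
grasp_force: 0.0
```

```bash
cat >> h.py <<'E'
from scipy.spatial.transform import Rotation as Rn
def goto(x,y,z,yaw):
    s=ctrl.get_state(); R=Rn.from_euler("xyz",s["tool_rot"],degrees=True)
    t=R.inv().apply(np.array([x,y,z])-s["eef_pos"])*1000
    w=(R.inv()*Rn.from_euler("xyz",[180,0,yaw],degrees=True)).as_rotvec()
    print("t",s["t"].round(2),"pos",np.round(s["eef_pos"],4),"rot",np.round(s["tool_rot"],1),"F",np.round(s["ft_force"],1),"w",round(float(s["width"]),4)); print("row",w.round(3),t.round(1))
E
python3 -c "
from h import *
goto(.574,-.089,.3,133)"
```

```text
Traceback (most recent call last):
  File "h.py", line 14, in goto
    print("t",s["t"].round(2),"pos",np.round(s["eef_pos"],4),"rot",np.round(s["tool_rot"],1),"F",np.round(s["ft_force"],1),"w",round(float(s["width"]),4)); print("row",w.round(3),t.round(1))
              ^^^^^^^^^^^^
AttributeError: 'float' object has no attribute 'round'
```

Emit:
send_rows(
  motion=[
    [0,0,0,-42,-9.5,0,94],
    [0,0,0,-84,-19,0,94],
    [0,0,0,-126,-28.5,0,94],
    [0,0,0,-168,-38,0,94],
    [0,0,0,-210,-48,0,94],
    [0,0,0,-252,-57,0,94],
    [0,0,0,-294,-67,0,94],
    [0,0,0,-336,-77,0,94],
    [0,0,0,-375,-86,0,94],
    [0,0,0,-375,-86,0,94],
  ],
)

```text
t: 2.1
eef_pos: [0.575, -0.092, 0.2977]
tool_rot: [-179.9, 0.0, 132.9]
ft_force: [-0.3, 0.1, 0.2]
width: 0.0938
grasp_force: 0.0
```

```bash
sed -i 's/s\["t"\].round(2)/round(float(s["t"]),2)/' h.py; python3 - <<'E'
from h import *
import cv2
goto(.574,-.089,.2,133)
p,d=ctrl.camera("side");t,_=ctrl.camera("top")
f=lambda i:cv2.resize(i,(400,400),interpolation=cv2.INTER_CUBIC)
cv2.imwrite("pics/c1.png",np.hstack([f(t[160:260,220:320]),f(p[100:200,230:330])])[:,:,::-1])
E
```

```text
t 2.1 pos [ 0.575  -0.092   0.2977] rot [-179.9    0.   132.9] F [-0.3  0.1  0.2] w 0.0938
row [-0.002  0.    -0.002] [ 2.9  1.5 97.7]
```

View pics/c1.png

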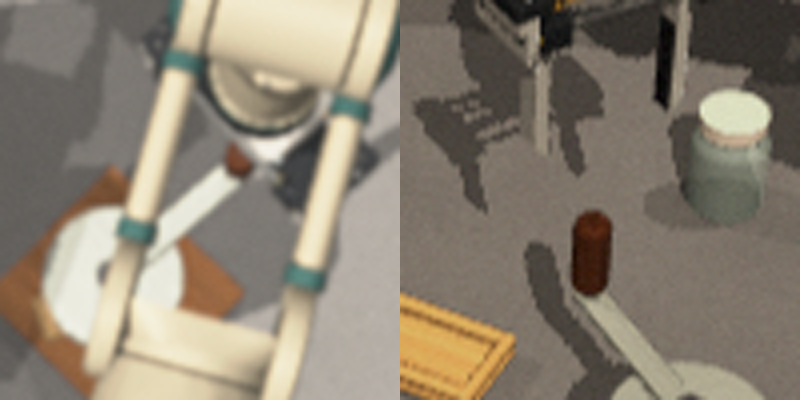

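Side view: the fingertips straddle the knob axis, at about (265,137) and (297,127), with the knob top at (278.5,155).

```bash
python3 - <<'E'
from h import *
P=np.array([.575,-.092,.287]);y=np.array([.733,.681,0])*.053
print(proj("side",P),proj("side",P+y),proj("side",P-y))
print(ray("side",278,155.6,.236),ray("side",278.2,155.2,.236))
print(ray("side",302.5,205.2,.161))
print(proj("side",np.array([.574,-.089,.236])),proj("side",np.array([.574,-.089,.174])))
E
```

```text
[280.  140.3] [263.4 146.3] [296.1 134.5]
[ 0.57693222 -0.08659015  0.236     ] [ 0.57671381 -0.0884283   0.236     ]
[0.48470605 0.01589322 0.161     ]
[279.2 155.2] [278.1 171.5]
```

Emit:
send_rows(
  motion=[
    [0,0,0,3,3,0,94],
    [0,0,0,3,3,25,94],
    [0,0,0,3,3,50,94],
    [0,0,0,3,3,75,94],
    [0,0,0,3,3,96,94],
    [0,0,0,3,3,96,94],
  ],
)

```text
t: 2.8
eef_pos: [0.5705, -0.0807, 0.2014]
tool_rot: [-179.8, -0.3, 133.3]
ft_force: [1.2, 0.9, -0.1]
width: 0.0942
grasp_force: 0.0
```

Emit:
send_rows(
  motion=[
    [0,0,0,0,0,0,60],
    [0,0,0,0,0,0,40],
    [0,0,0,0,0,0,34],
    [0,0,0,0,0,0,30],
    [0,0,0,0,0,0,26],
    [0,0,0,0,0,0,20],
    [0,0,0,0,0,0,20],
  ],
  grip_force=20,
)

```text
t: 3.5
eef_pos: [0.5733, -0.0833, 0.2038]
tool_rot: [180.0, -0.0, 133.1]
ft_force: [0.4, 0.4, 0.4]
width: 0.0411
grasp_force: 0.0
```

Emit:
send_rows(
  motion=[
    [0,0,0,-3,-1,2,38],
    [0,0,0,-3,-1,2,34],
    [0,0,0,-3,-1,2,28],
    [0,0,0,-3,-1,2,22],
    [0,0,0,-3,-1,2,20],
    [0,0,0,-3,-1,2,20],
    [0,0,0,-3,-1,2,20],
  ],
  grip_force=20,
)

```text
t: 4.2
eef_pos: [0.5745, -0.0862, 0.2018]
tool_rot: [-180.0, 0.0, 133.1]
ft_force: [-0.5, -0.9, -1.2]
width: 0.0267
grasp_force: 20.0
```

```bash
python3 -c "
from h import *
goto(.575,-.088,.2,133)"
```

```text
t 4.2 pos [ 0.5745 -0.0862  0.2018] rot [-180.     0.   133.1] F [-0.5 -0.9 -1.2] w 0.0267
row [-0.     0.     0.003] [-1.6 -0.8  1.8]
```

Emit:
send_rows(
  motion=[
    [0,0,0,0,0,0,15],
    [0,0,0,0,0,-4,15],
    [0,0,0,0,0,-8,15],
    [0,0,0,0,0,-12,15],
    [0,0,0,0,0,-16,15],
    [0,0,0,0,0,-16,15],
    [0,0,0,0,0,-16,15],
  ],
  grip_force=40,
)

```text
t: 4.9
eef_pos: [0.5731, -0.085, 0.2171]
tool_rot: [-179.9, -0.2, 133.2]
ft_force: [-3.7, 3.5, -9.1]
width: 0.026
grasp_force: 40.0
```

```bash
python3 - <<'E'
from h import *
import cv2
goto(.575,-.088,.2,133)
p,d=ctrl.camera("side");
cv2.imwrite("pics/c2.png",cv2.resize(p[110:260,220:370],(600,600),interpolation=cv2.INTER_CUBIC)[:,:,::-1])
E
```

```text
t 4.9 pos [ 0.5731 -0.085   0.2171] rot [-179.9   -0.2  133.2] F [-3.7  3.5 -9.1] w 0.026
row [-0.001 -0.004  0.003] [-3.6 -0.7 17.1]
```

View pics/c2.png

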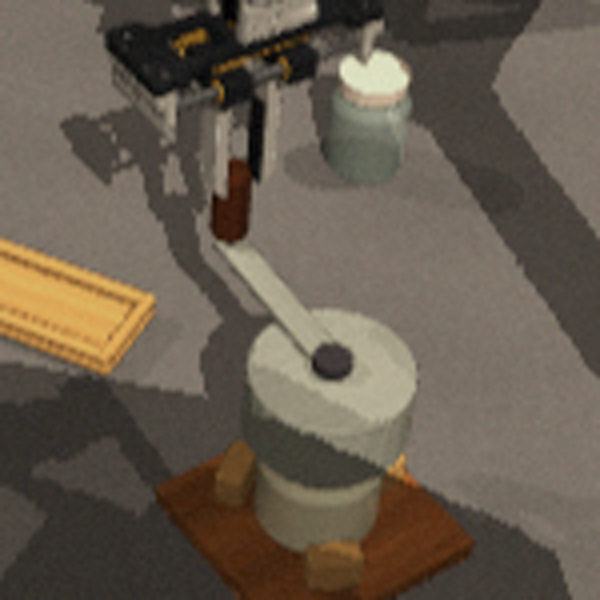

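The knob is held between the pads and the handle is up about 15 mm, with a 9 N pull on the wrist. I'll swing it 32° around the hub.

Emit:
send_rows(
  motion=[
    [0,0,-0.056,0.2,7.8,-1,15],
    [0,0,-0.112,0.9,15.5,-1,15],
    [0,0,-0.168,1.9,23.2,-1,15],
    [0,0,-0.223,3.5,30.8,-1,15],
    [0,0,-0.279,5.4,38.3,-1,15],
    [0,0,-0.335,7.7,45.7,-1,15],
    [0,0,-0.391,10.5,53.0,-1,15],
    [0,0,-0.447,13.6,60.1,-1,15],
    [0,0,-0.503,17.2,67.0,-1,15],
    [0,0,-0.559,21.1,73.7,-1,15],
  ],
)

```text
t: 5.95
eef_pos: [0.6126, -0.021, 0.2179]
tool_rot: [-179.8, -0.2, 165.3]
ft_force: [-4.9, -0.8, -8.3]
width: 0.0262
grasp_force: 40.0
```

```bash
cat >> h.py <<'E'
H=np.array([.482,.015])
def ang():
    s=ctrl.get_state(); d=s["eef_pos"][:2]-H; a=np.degrees(np.arctan2(d[1],d[0]))
    print("r",np.hypot(*d).round(4),"a",a.round(1),"swing",np.radians(a+44).round(3))
    u=d/np.hypot(*d);f=s["ft_force"];print("Frad",(f[:2]@u).round(1),"Ftan",(f[1]*u[0]-f[0]*u[1]).round(1),"Fz",f[2].round(1))
E
python3 -c "
from h import *
goto(.575,-.088,.2,133);ang()"
```

```text
t 5.95 pos [ 0.6126 -0.021   0.2179] rot [-179.8   -0.2  165.3] F [-4.9 -0.8 -8.3] w 0.0262
row [-0.004 -0.002  0.564] [ 19.3 -74.3  18.2]
r 0.1355 a -15.4 swing 0.499
Frad -4.5 Ftan -2.1 Fz -8.3
```

Emit:
send_rows(
  motion=[
    [0,0,-0.056,0.2,7.8,0,15],
    [0,0,-0.112,0.9,15.5,0,15],
    [0,0,-0.168,1.9,23.2,0,15],
    [0,0,-0.223,3.5,30.8,0,15],
    [0,0,-0.279,5.4,38.3,0,15],
    [0,0,-0.335,7.7,45.7,0,15],
    [0,0,-0.391,10.5,53.0,0,15],
    [0,0,-0.447,13.6,60.1,0,15],
    [0,0,-0.503,17.2,67.0,0,15],
    [0,0,-0.555,21.0,73.5,0,15],
  ],
)

```text
t: 6.95
eef_pos: [0.6117, 0.0538, 0.218]
tool_rot: [-179.8, -0.2, -162.9]
ft_force: [-3.6, -4.1, -8.9]
width: 0.0261
grasp_force: 40.0
```

```bash
python3 - <<'E'
from h import *
import cv2
ang()
p,d=ctrl.camera("side");t,_=ctrl.camera("top")
f=lambda i:cv2.resize(i,(400,400),interpolation=cv2.INTER_CUBIC)
cv2.imwrite("pics/c3.png",np.hstack([f(t[160:260,200:300]),f(p[130:280,220:370])])[:,:,::-1])
E
```

```text
r 0.1354 a 16.7 swing 1.059
Frad -4.7 Ftan -2.9 Fz -8.9
```

View pics/c3.png

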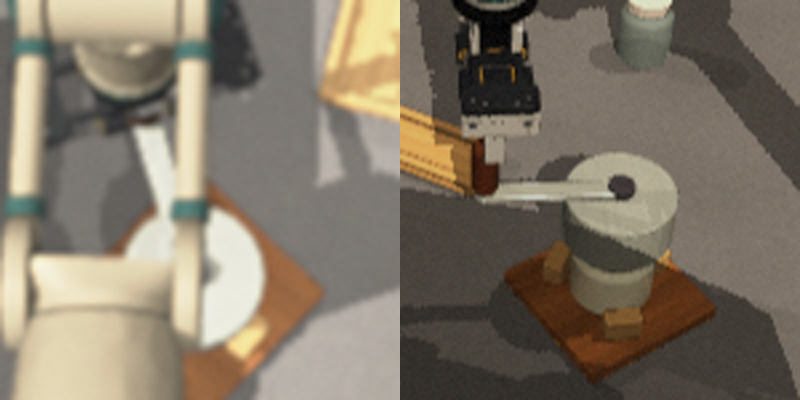

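The handle has swung with the gripper to about 1.06 rad, which is on the always-land span. The arm now points at the knob from hub crop (208,270) in the top view. I'll lower it onto the land.

Emit:
send_rows(
  motion=[
    [0,0,0,0,0,1,15],
    [0,0,0,0,0,2,15],
    [0,0,0,0,0,3,15],
    [0,0,0,0,0,3.5,15],
    [0,0,0,0,0,3.5,15],
  ],
)

```text
t: 7.55
eef_pos: [0.6125, 0.0548, 0.2155]
tool_rot: [-179.9, -0.0, -163.1]
ft_force: [-4.5, -3.9, -6.5]
width: 0.0259
grasp_force: 40.0
```

Emit:
send_rows(
  motion=[
    [0,0,0,0,0,0.5,15],
    [0,0,0,0,0,1,15],
    [0,0,0,0,0,1,15],
  ],
)

```text
t: 7.85
eef_pos: [0.6129, 0.055, 0.2151]
tool_rot: [-179.9, 0.1, -163.1]
ft_force: [-3.2, -5.0, -4.9]
width: 0.026
grasp_force: 40.0
```

Emit:
send_rows(
  motion=[
    [0,0,0,0,0,0,20],
    [0,0,0,0,0,0,26],
    [0,0,0,0,0,0,30],
    [0,0,0,0,0,0,33],
    [0,0,0,0,0,0,33],
    [0,0,0,0,0,0,33],
    [0,0,0,0,0,0,33],
  ],
  grip_force=10,
)

```text
t: 8.55
eef_pos: [0.6129, 0.0565, 0.2146]
tool_rot: [180.0, 0.1, -163.0]
ft_force: [0.6, -0.3, 0.6]
width: 0.0328
grasp_force: 0.0
```

```bash
python3 -c "
from h import *
goto(.575,-.088,.2,133);ang()"
```

```text
t 8.55 pos [0.6129 0.0565 0.2146] rot [ 1.80e+02  1.00e-01 -1.63e+02] F [ 0.6 -0.3  0.6] w 0.0328
row [1.000e-03 1.000e-03 1.117e+00] [  78.4 -127.1   14.5]
r 0.1373 a 17.6 swing 1.075
Frad 0.5 Ftan -0.4 Fz 0.6
```

Emit:
send_rows(
  motion=[
    [0,0,-0.018,0,2.5,0,33],
    [0,0,-0.036,0.1,4.9,0,33],
    [0,0,-0.054,0.2,7.4,0,33],
    [0,0,-0.072,0.4,9.9,0,33],
  ],
)

```text
t: 8.95
eef_pos: [0.6094, 0.0653, 0.2144]
tool_rot: [-180.0, 0.0, -158.8]
ft_force: [0.9, -1.6, 0.5]
width: 0.0327
grasp_force: 1.1
```

Emit:
send_rows(
  motion=[
    [0,0,-0.015,0,2.0,0,33],
    [0,0,-0.03,0.1,4.0,0,33],
    [0,0,-0.045,0.2,6.0,0,33],
  ],
)

```text
t: 9.25
eef_pos: [0.607, 0.0711, 0.2144]
tool_rot: [-180.0, 0.0, -156.3]
ft_force: [1.4, -1.8, 0.5]
width: 0.0334
grasp_force: 1.2
```

```bash
python3 -c "
from h import *
goto(.575,-.088,.2,133);ang()"
```

```text
t 9.25 pos [0.607  0.0711 0.2144] rot [-180.     0.  -156.3] F [ 1.4 -1.8  0.5] w 0.0334
row [0.000e+00 1.000e-03 1.235e+00] [  93.4 -132.8   14.4]
r 0.137 a 24.2 swing 1.19
Frad 0.5 Ftan -2.2 Fz 0.5
```

Emit:
send_rows(
  motion=[
    [0,0,-0.015,0,2.0,0,33],
    [0,0,-0.03,0.1,4.0,0,33],
    [0,0,-0.045,0.2,6.0,0,33],
  ],
)

```text
t: 9.55
eef_pos: [0.6043, 0.0766, 0.2144]
tool_rot: [-180.0, 0.0, -153.7]
ft_force: [0.7, -1.8, 0.2]
width: 0.0329
grasp_force: 1.2
```

```bash
python3 -c "
from h import *
ang()"
```

```text
r 0.137 a 26.7 swing 1.234
Frad -0.2 Ftan -1.9 Fz 0.2
```

Emit:
send_rows(
  motion=[
    [0,0,-0.015,0,2.0,0,33],
    [0,0,-0.03,0.1,4.0,0,33],
    [0,0,-0.045,0.2,6.0,0,33],
  ],
)

```text
t: 9.85
eef_pos: [0.6015, 0.0819, 0.2143]
tool_rot: [-180.0, 0.0, -151.1]
ft_force: [1.6, -2.0, 0.8]
width: 0.0332
grasp_force: 1.2
```

Emit:
send_rows(
  motion=[
    [0,0,-0.015,0,2.0,0,33],
    [0,0,-0.03,0.1,4.0,0,33],
  ],
)

```text
t: 10.05
eef_pos: [0.5994, 0.0854, 0.2143]
tool_rot: [-180.0, 0.0, -149.4]
ft_force: [1.9, -0.8, 0.4]
width: 0.033
grasp_force: 1.2
```

Emit:
send_rows(
  motion=[
    [0,0,-0.015,0,2.0,0,33],
    [0,0,-0.03,0.1,4.0,0,33],
    [0,0,-0.045,0.2,6.0,0,33],
  ],
)

```text
t: 10.35
eef_pos: [0.5962, 0.0905, 0.2143]
tool_rot: [180.0, 0.0, -146.8]
ft_force: [2.2, -2.1, 1.4]
width: 0.0333
grasp_force: 1.2
```

Emit:
send_rows(
  motion=[
    [0,0,-0.015,0,2.0,0,33],
    [0,0,-0.03,0.1,4.0,0,33],
  ],
)

```text
t: 10.55
eef_pos: [0.5939, 0.0937, 0.2143]
tool_rot: [180.0, 0.0, -145.1]
ft_force: [1.9, -1.6, 1.3]
width: 0.0328
grasp_force: 1.2
```

Emit:
send_rows(
  motion=[
    [0,0,-0.015,0,2.0,0,33],
    [0,0,-0.03,0.1,4.0,0,33],
  ],
)

```text
t: 10.75
eef_pos: [0.5915, 0.0969, 0.2143]
tool_rot: [180.0, 0.0, -143.4]
ft_force: [1.3, -1.8, 1.0]
width: 0.0331
grasp_force: 1.2
```

Emit:
send_rows(
  motion=[
    [0,0,-0.015,0,2.0,0,33],
    [0,0,-0.03,0.1,4.0,0,33],
  ],
)

```text
t: 10.95
eef_pos: [0.589, 0.1001, 0.2142]
tool_rot: [180.0, 0.0, -141.6]
ft_force: [1.7, -2.1, 0.5]
width: 0.0333
grasp_force: 1.2
```

```bash
python3 - <<'E'
from h import *
import cv2
ang()
p,d=ctrl.camera("side")
cv2.imwrite("pics/c4.png",cv2.resize(p[130:280,220:370],(600,600),interpolation=cv2.INTER_CUBIC)[:,:,::-1])
E
```

```text
r 0.1367 a 38.5 swing 1.44
Frad 0.1 Ftan -2.7 Fz 0.5
```

View pics/c4.png

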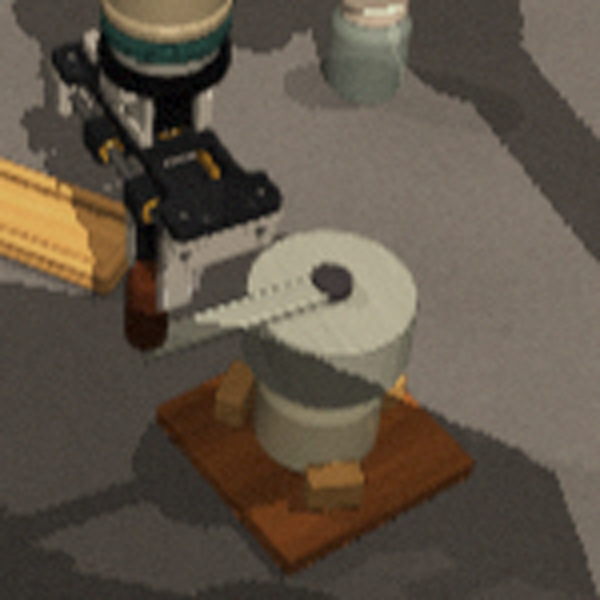

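The knob is still against the trailing finger and turning at a steady 2 N, with its bottom at crop (147,345). It hasn't blocked yet, so I'll continue.

Emit:
send_rows(
  motion=[
    [0,0,-0.015,0,2.0,0,33],
    [0,0,-0.03,0.1,4.0,0,33],
  ],
)

```text
t: 11.2
eef_pos: [0.5863, 0.1031, 0.2141]
tool_rot: [180.0, -0.0, -139.9]
ft_force: [2.2, -1.8, -0.3]
width: 0.0329
grasp_force: 1.1
```

Emit:
send_rows(
  motion=[
    [0,0,-0.015,0,2.0,0,33],
    [0,0,-0.03,0.1,4.0,0,33],
  ],
)

```text
t: 11.4
eef_pos: [0.5829, 0.1066, 0.2138]
tool_rot: [179.9, -0.1, -138.2]
ft_force: [0.1, -0.3, 0.0]
width: 0.033
grasp_force: 0.0
```

```bash
python3 - <<'E'
from h import *
ang()
h=np.array([.4835,.015])
for L in (0,.012):
  for a in (39.5,42.):
    for dz in(-.034,):
      p=np.array([.4835+.14*np.cos(np.radians(a)),.015+.14*np.sin(np.radians(a)),.207+L+dz]); print(L,a,proj("side",p))
E
```

```text
r 0.1362 a 42.2 swing 1.505
Frad -0.1 Ftan -0.3 Fz 0.0
0 39.5 [257.7 218.6]
0 42.0 [258.7 220.2]
0.012 39.5 [257.7 215.6]
0.012 42.0 [258.8 217.1]
```

The push force vanished at about 1.50–1.52 rad, so the pin probably dropped. I'll push gently to see whether it blocks.

Emit:
send_rows(
  motion=[
    [0,0,-0.01,0,1.5,0,33],
    [0,0,-0.02,0,3.0,0,33],
    [0,0,-0.03,0.1,4.0,0,33],
  ],
)

```text
t: 11.7
eef_pos: [0.5807, 0.1093, 0.2142]
tool_rot: [179.9, -0.0, -136.5]
ft_force: [-0.8, -0.5, 0.5]
width: 0.0333
grasp_force: 0.0
```

```bash
python3 - <<'E'
from h import *
import cv2
ang()
p,d=ctrl.camera("side")
cv2.imwrite("pics/c5.png",cv2.resize(p[130:280,220:370],(600,600),interpolation=cv2.INTER_CUBIC)[:,:,::-1])
E
```

```text
r 0.1365 a 43.7 swing 1.531
Frad -0.9 Ftan 0.2 Fz 0.5
```

View pics/c5.png

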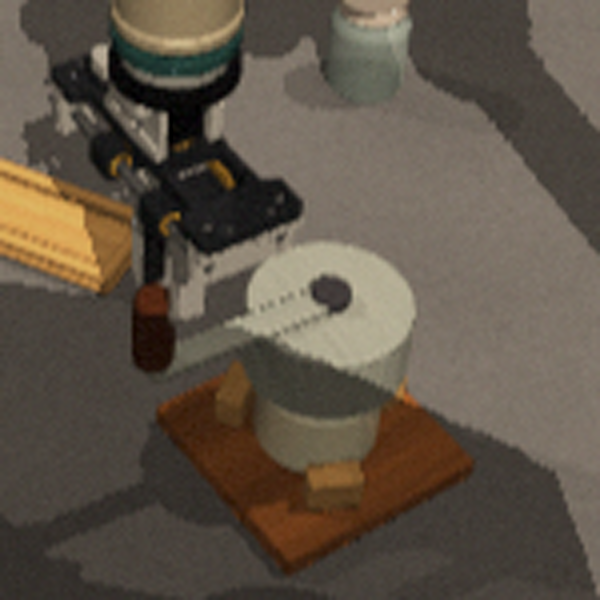

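The handle has dropped. The hub cap moved down from crop y 283 to 293, the knob bottom from 345 to 370, and the contact force is zero. I'll open and retreat.

Emit:
send_rows(
  motion=[
    [0,0,0,0,0,0,45],
    [0,0,0,0,0,0,60],
    [0,0,0,0,0,0,60],
    [0,0,0,0,0,-15,60],
    [0,0,0,0,0,-35,60],
    [0,0,0,0,0,-65,60],
    [0,0,0,0,0,-100,60],
    [0,0,0,60,0,-130,60],
    [0,0,0,100,0,-150,60],
    [0,0,0,100,0,-150,60],
  ],
)

```text
t: 12.75
eef_pos: [0.5069, 0.0381, 0.3679]
tool_rot: [-179.7, 0.1, -136.7]
ft_force: [0.6, 0.4, 1.2]
width: 0.06
grasp_force: 0.0
```

```bash
python3 - <<'E'
from h import *
import cv2
goto(.5,.1,.3,180)
p,d=ctrl.camera("side"); d0=np.load("side0.npy")
c=ctrl.calibration("side");K=c["intrinsics"];T=c["world_from_camera"]
def Z(d,u,v): 
    z=np.median(d[v-1:v+2,u-1:u+2]); return (T[:3,:3]@(np.linalg.inv(K)@[u,v,1])*z+T[:3,3]).round(4)
# cover right side: height of cover before / now
for u,v in((312,203),(310,212),(306,215)): print(Z(d0,u,v),Z(d,u,v))
cv2.imwrite("pics/c6.png",cv2.resize(p[60:384,100:384],(568,600))[:,:,::-1])
E
```

```text
t 12.75 pos [0.5069 0.0381 0.3679] rot [-1.797e+02  1.000e-01 -1.367e+02] F [0.6 0.4 1.2] w 0.06
row [-0.003  0.004  0.756] [-37.3  50.1  67.8]
[0.4604 0.0032 0.1629] [0.4605 0.0006 0.1602]
[0.4609 0.0375 0.1623] [0.4609 0.0383 0.1632]
[0.4698 0.0517 0.1631] [0.4699 0.0504 0.1616]
```

View pics/c6.png

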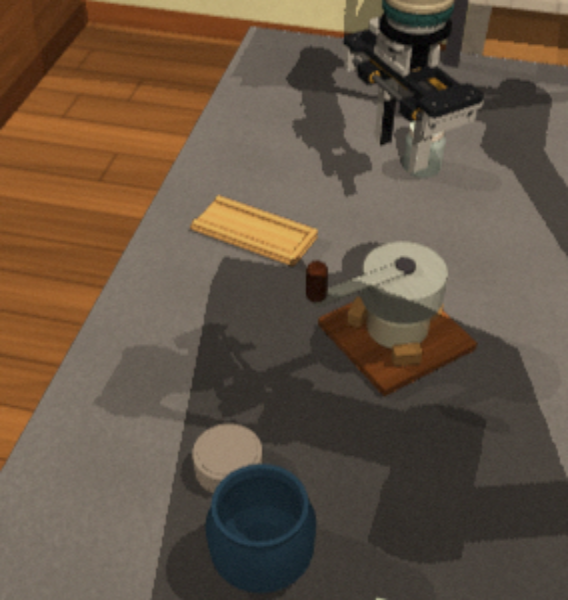

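The gripper is clear. The cover height is the same as when parked (about 0.162 m), so the handle is fully down, and the crock, lids and spoon rest look undisturbed. The jar is partly hidden behind the finger but appears in its place.

```bash
python3 -c "
from plant import ctrl
print(ctrl.finish_job())"
```

```text
the job is handed in; nothing more can be done
None
```

The handle was lifted, swung past the first notch and let go in the second, at about 1.5 rad (roughly 87°). It sits fully down with the gripper clear, and the job is handed in at about 13 s; no bystander was seen to move, though the small jar was partly hidden in the last picture.

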